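# Swap the flat battery of the cordless soldering station

## Robot

A 6-joint arm with a two-finger parallel gripper is mounted at the origin on the work surface. World frame = base frame: x ahead of the robot, y to its left, z up, the work surface at z = 0. Lengths are in mm, angles in rad, forces in N, time in s.
With the tool pointing down it reaches from about 275 to 1000 mm from the base axis. Payload 8.4 kg.
Tool frame: the origin (TCP) lies midway between the tips of the shut fingers; the grasp point (between the pads) lies 19 mm behind it; z points along the fingers, y is the direction in which the jaws open and shut (so a half turn about z gives the same grasp; the last joint's range is limited). The gripper opens to 85 mm and grips with 20 to 120 N. Pads are 22 mm wide; open, the fingers measure 114 mm over their backs; the gripper's body (76 mm by 85 mm) begins 54 mm behind the grasp point. The pads swing forward as they close: fully open they stand 13 mm farther back than shut.
Start: joints at [-1.161, 0.353, 1.633, -0, 1.155, -0.002], TCP at [250.161, -572.754, 231.281] pointing down, gripper open.
Joint ranges: [-2.63, 2.63], [-0.92, 2.1], [0.06, 2.66], [-1.3, 4.44], [0, 2.69], [-3.02, 3.02]. Speed limits (rad/s): [2.22, 2.22, 2.79, 3.14, 3.14, 3.14].

## Interface

Orientations are given as [roll, pitch, yaw] about the fixed x, y, z axes, in that order (R = Rz(yaw) Ry(pitch) Rx(roll)).
In Python, from rig import * gives the robot as it stands.
- The arm moves only by the tool play_rows, never from a script. Its argument "moves" is a list of rows, each a list of 3 entries, a list of its own where there are three numbers: the shift along the tool's x, y, z in m, then the turn, a rotation vector about the tool's x, y, z in rad, then the opening in per cent of the stroke, from 0 (shut) to 100 (fully open). In form: [[[x, y, z], [rx, ry, rz], fingers], ...]. A call has 1 to 20 rows; each row shifts and turns the commanded pose from where the row before left it, along the tool's axes as they then stand; what a row does not reach is not made up. A row lasts 1/10 s, in which the tool goes at most 50 mm and 8.59 degrees, less where a joint would pass 70% of its speed; a pose out of reach is approached as far as the arm can. A call is refused whole if a number of a shift passes 0.05 or a number of a turn 0.15, either way. A call with a gripper value outside its range is refused whole. The fingers move at their own pace and stop on an object; "squeeze" is the grip in N (left out, the last holds). Time passes only in rows, so rows that do not move let the fingers close. It gives the time, the measured TCP pose, the force and the opening at its end, in the units of the state.
- sense(): the state, without advancing time (a new reading comes with each control period).
- grab_frame(name): name is "scene" or "side" or "wrist"; returns a dict with "pixels" (384x512x3 uint8, red, green, blue), "intrinsics" (3x3 intrinsics, pixels), "R" (3x3) and "t" (3): a world point X has camera coordinates R X + t. Camera axes: x right, y down, z forward; pixel columns grow to the right and rows downward; lengths in mm; the calibration is good to about 2 mm. A picture is of the moment at which its call begins. There is no depth.
- sign_off(): hands the job in, once; it reports no verdict.
The state is a dict: "clock": time; "qpos": joint angles; "qvel": joint speeds; "joint_efforts": joint torques, N m; "eef_pos": TCP position; "tcp_rot": TCP orientation; "contact_force": force on the tool from outside, world axes, zero at the start; "wrist_torque": the same for the moment, N m; "opening": opening from 0.0 (shut) to 1.0 (fully open).
Only numpy, scipy, OpenCV 4.12 (cv2) and the standard library are available. Lean on these libraries where they do the work, as an engineer would, in place of code of your own. Each camera call takes 0.05 s, during which the arm holds its last target. There are 200 camera calls.

## Task

The battery pack in the blue soldering station is flat (one red light): swap it with the fully charged pack (four green lights) that stands in one of the two grey chargers, parking one of the two packs upright on the clear end of the blue mat meanwhile. The charged pack ends fully seated in the station and the flat one fully seated in the charger that the charged one came from; the pack with two amber lights stays in its charger. Then put the light grey dust hood, which lies ready at the other end of the mat, back over the station's battery so that it sits flat and square on the housing.

Things in the scene. Friction and masses are not known exactly. Their poses are not given: they have to be found in the camera images.
- pack_full_c (a point): Dark grey battery pack with a blue band, 44 (x) x 58 (y) x 80 mm high, about 0.3 kg, upright; its light top has a gauge of four windows, all four green. The point is its centre, 40 mm above its underside; z up. Fits either way round. It starts in charger A.
- pack_flat_c (a point): Dark grey battery pack with a blue band, 44 (x) x 58 (y) x 80 mm high, about 0.3 kg, upright; its light top has a gauge of four windows, one red and three dark. The point is its centre, 40 mm above its underside; z up. Fits either way round. It starts in the station.
- pack_half_c (a point): Dark grey battery pack with a blue band, 44 (x) x 58 (y) x 80 mm high, about 0.3 kg, upright; its light top has a gauge of four windows, two amber and two dark. The point is its centre, 40 mm above its underside; z up. Fits either way round. It starts in charger B and stays there.
- hood_c (a point): Light grey dust hood, open below, 91 (x) x 105 (y) x 60 mm, 3 mm walls, 56 mm high inside, 0.14 kg; on top a grip rib 16 (x) x 60 (y) x 25 mm. The point is on its axis, 42.5 mm above its foot and 42.5 mm below the rib's top; z up. Starts on the mat. Seated on the station over the pack and the well's rim (8 mm play, either way round) this point is 32.5 mm above station_bay.
- station_bay (a point): Blue soldering station, fixed, 170 (x) x 130 (y) x 85 mm high, control deck at its -x end, battery well 25 mm to +x of its middle. Well 52 x 66 mm at the floor, flared to 62 x 76 mm at the mouth, 36 mm deep, rim 6 mm proud of the top; a seated pack (44 mm side along x) stands 44 mm out. The point is the centre of a seated pack, 10 mm above the housing's top; z up.
- charger_a_bay (a point): Charger A, fixed, grey, 108 (x) x 96 (y) x 52 mm high; holds the full pack at the start. Well 52 x 66 mm at the floor, flared to 62 x 76 mm at the mouth, 36 mm deep, rim 6 mm proud of the top; a seated pack (44 mm side along x) stands 44 mm out. The point is the centre of a seated pack, 62 mm above the table; z up.
- charger_b_bay (a point): Charger B, fixed, looks like charger A; holds the amber-lit pack. Well 52 x 66 mm at the floor, flared to 62 x 76 mm at the mouth, 36 mm deep, rim 6 mm proud of the top; a seated pack (44 mm side along x) stands 44 mm out. The point is the centre of a seated pack, 62 mm above the table; z up.
- mat_free (a point): Blue repair mat, fixed, 160 (x) x 240 (y) x 4 mm. The point is the middle of its clear end, on its upper surface, 65 mm towards +y of the mat's middle; x, y along the mat's edges, z up. The hood starts at the other end, its axis about 125 mm towards -y from here.
Mind the look-alikes: they are no part of the job. Leave any pink look-alike of the part that bears station_bay alone.

How it is judged:
By the outcome, as a careful person would: the job done as asked, in the order asked, and still so for the second after the job is handed in, with the robot touching nothing.
It also fails if it takes over 125 s, if anything falls off the work surface, if the arm or the gripper's body presses on something with over 40 N, if the wrist force passes 120 N, or if a joint passes its speed limit or range.

## Working session

There is one attempt and no reset: what is moved stays moved. The work goes in short steps, Python scripts to look and compute and a tool call to move; the robot and the scene stay as the last step left them, time stands still between calls to the robot, and variables do not carry over. Pictures are saved under pics/ and viewed, about 12 in all and at most 16, crops included, and the job is handed in when it is done.

Besides the shell and the picture viewer there is one more tool, called in YAML: its name, and indented under it one key for each argument. play_rows: Moves the arm, as the interface text tells. Its arguments: {"type":"object","properties":{"moves":{"type":"array"},"squeeze":{"type":"number"}},"required":["moves"]}

```bash
mkdir -p pics; ls; cat > h.py <<'E'
from rig import *
import numpy as np, cv2
def ray(f,uv):
    K=np.array(f["intrinsics"]);R=np.array(f["R"]);t=np.array(f["t"])
    d=R.T@np.linalg.inv(K)@np.array([uv[0],uv[1],1.]);return -R.T@t,d
def onz(f,uv,z):
    c,d=ray(f,uv);return c+d*(z-c[2])/d[2]
def proj(f,X):
    p=np.array(f["intrinsics"])@(np.array(f["R"])@np.array(X)+np.array(f["t"]));return p[:2]/p[2]
def save(f,n,s=1.5):
    cv2.imwrite("pics/%s.png"%n,cv2.resize(f["pixels"][:,:,::-1],None,fx=s,fy=s,interpolation=cv2.INTER_CUBIC))
E
python3 - <<'E'
from h import *
import pickle
for n in("scene","side","wrist"):
    f=grab_frame(n);save(f,n+"0");pickle.dump(f,open(n+"0.pkl","wb"));c,d=ray(f,(256,192));print(n,c.round(),(d/np.linalg.norm(d)).round(2),np.array(f["intrinsics"])[0,0])
s=sense();print(s)
E
```

```text
pics
scene [732. 450. 948.] [-0.3  -0.44 -0.85] 381.25418328154086
side [-142. -937.  716.] [ 0.49  0.73 -0.48] 404.78601095576244
wrist [ 311. -546.  373.] [-0.23 -0.12 -0.97] 309.9262265506549
{'clock': 0.15, 'qpos': array([-1.16139177e+00,  3.53498896e-01,  1.63395620e+00,  5.02163158e-06,
        1.15522785e+00, -2.42663519e-03]), 'qvel': array([ 1.16210755e-03, -1.53696497e-03, -3.05701615e-03,  9.02416549e-07,
       -9.36492273e-04,  4.35226945e-04]), 'joint_efforts': array([ 6.67520144e-04, -6.05634928e+01, -3.42340314e+01,  9.67343590e-05,
        6.12177362e-03,  4.00577619e-06]), 'eef_pos': array([ 250.01889055, -572.4097969 ,  230.73104403]), 'tcp_rot': array([-3.14050237e+00, -7.23775492e-06,  4.11829162e-01]), 'contact_force': array([0.33181738, 0.08851262, 0.44145216]), 'wrist_torque': array([-0.00824537,  0.06176445, -0.04831549]), 'opening': 1.0012628475046927}
```

View pics/scene0.png

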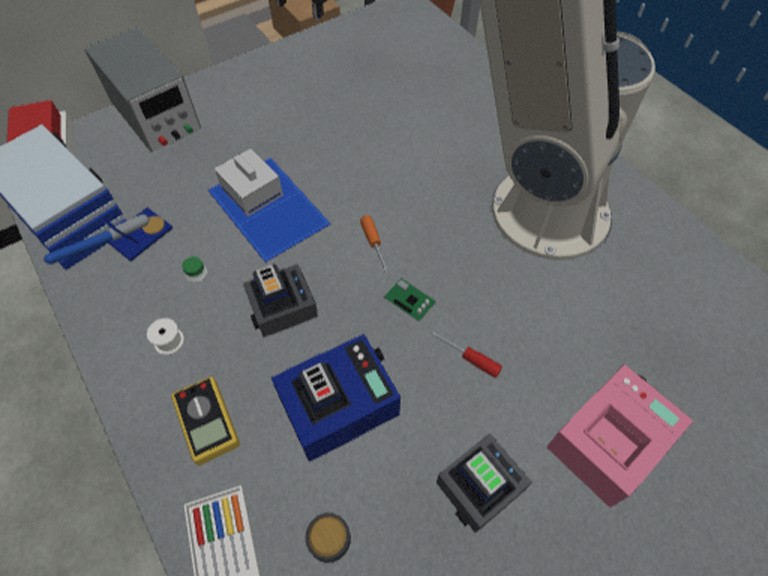

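View pics/side0.png

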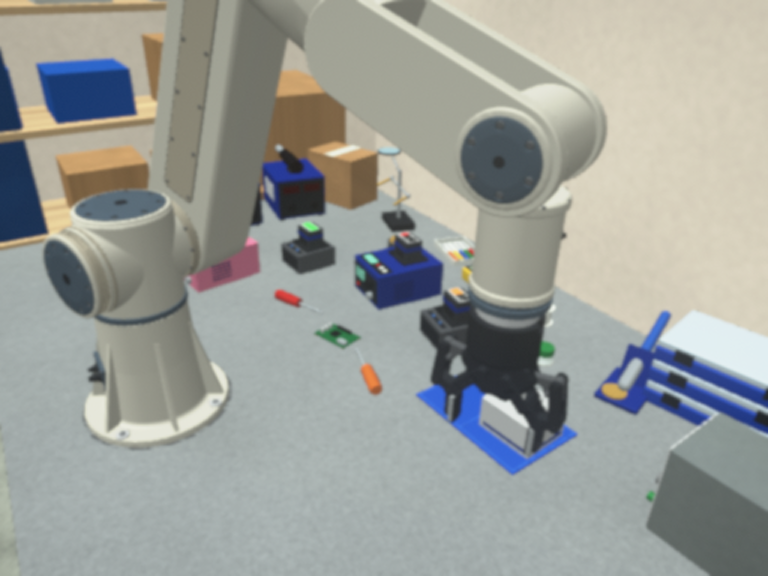

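The scene view shows (in 768-wide pixels) the green pack in charger A at (487,470), the red one in the blue station at (320,380), and the amber one in charger B at (270,280). The mat is at (270,205), with the hood on its upper-left end at (247,180). The pink look-alike is at (620,435).

```bash
cat >> h.py <<'E'
def rect(f,box,z,test,k=4,minimg=None):
    """light-top rectangle: hull of masked px in box (x0,y0,x1,y1 native), cast to plane z -> centre, sizes, yaw"""
    x0,y0,x1,y1=box
    im=cv2.resize(f["pixels"][y0:y1,x0:x1],None,fx=k,fy=k,interpolation=cv2.INTER_CUBIC)
    m=test(im.astype(int)).astype(np.uint8)*255
    m=cv2.morphologyEx(m,cv2.MORPH_CLOSE,np.ones((2*k+1,)*2))
    cs,_=cv2.findContours(m,cv2.RETR_EXTERNAL,cv2.CHAIN_APPROX_NONE)
    c=max(cs,key=cv2.contourArea)[:,0].astype(float)
    px=(c+.5)/k-.5+[x0,y0]
    P=np.array([onz(f,p,z)[:2] for p in px],np.float32)
    r=cv2.minAreaRect(P);return r,cv2.boxPoints(r),m
E
python3 - <<'E'
from h import *
import pickle
f=pickle.load(open("scene0.pkl","rb"))
light=lambda a:(a.max(2)>150)
blue=lambda a:(a[:,:,2]>150)&(a[:,:,0]<90)
dblue=lambda a:(a[:,:,2]>a[:,:,0]+50)
for n,b,z,t in [("A",(300,290,350,340),102,light),("B",(165,172,195,200),102,light),("S",(198,238,228,272),135,light)]:
    r,bx,m=rect(f,b,z,t);print(n,np.round(r[0],1),np.round(r[1],1),round(r[2],1));cv2.imwrite("m_%s.png"%n,m)
im=f["pixels"]
r,bx,m=rect(f,(130,95,225,175),4,lambda a:(a[:,:,2]>a[:,:,0]+60)&(a[:,:,2]>120),k=2);print("mat",np.round(r[0],1),np.round(r[1],1),r[2],bx.round())
c=cv2.resize(im[150:370,130:360,::-1],None,fx=3.4,fy=2.7,interpolation=cv2.INTER_CUBIC);
c=cv2.resize(im[90:340,130:360,::-1],None,fx=2.4,fy=2.4,interpolation=cv2.INTER_CUBIC);cv2.imwrite("pics/crop1.png",c)
E
```

```text
A [490.8 355.5] [29.2 53.3] 2.5
B [ 593.6 -117.9] [53.2 28.5] 81.5
S [624.3 111.5] [53.2 28.8] 84.2
mat [ 492.6 -347.1] [161.  242.7] 3.316243886947632 [[ 405. -231.]
 [ 419. -473.]
 [ 580. -464.]
 [ 566. -221.]]
```

View pics/crop1.png

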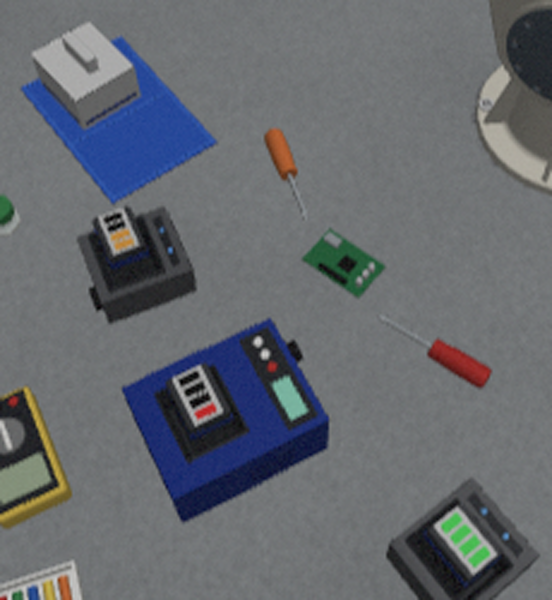

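View pics/wrist0.png

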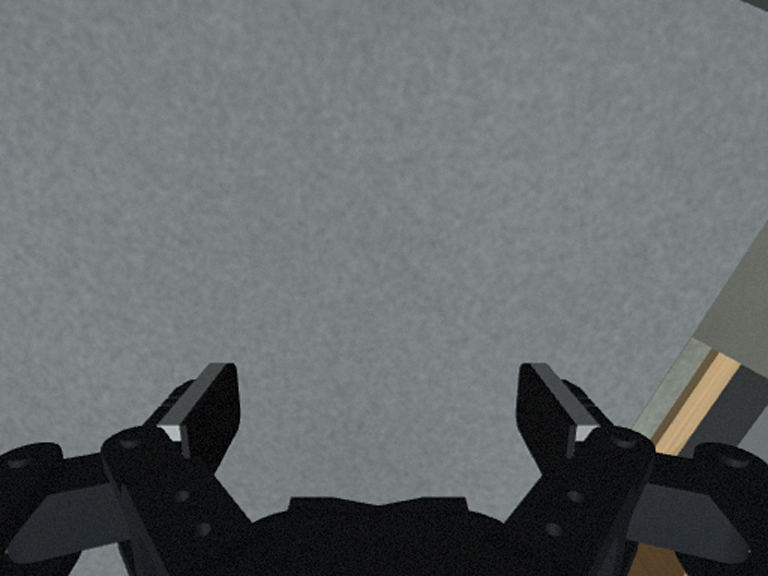

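The crop confirms which pack is where, and that the hood's rib runs along the mat's y. The wrist view is bare table, with the fingers at the bottom. The fitted light labels are all about 29x53 mm and the mat 161x243 mm, which matches the given size. I'll move over the station next, jaws along x.

```bash
cat >> h.py <<'E'
def go(x,y,z,yaw=None):
    """delta in tool axes after turning about tool z (tool down)"""
    s=sense();p=np.array(s["eef_pos"]);w=s["tcp_rot"][2]
    yaw=w if yaw is None else yaw
    d=np.array([x,y,z])-p;c,n=np.cos(yaw),np.sin(yaw)
    print("clock %.1f tcp"%s["clock"],p.round(1),"rot",np.round(s["tcp_rot"],3),"F",np.round(s["contact_force"],1),"open",round(s["opening"],2))
    print("turn rz %.3f  shift m: x %.4f y %.4f z %.4f"%(w-yaw,(d[0]*c+d[1]*n)/1e3,(d[0]*n-d[1]*c)/1e3,-d[2]/1e3))
E
python3 -c "
from h import *
go(624,111,230,1.47)"
```

```text
clock 0.1 tcp [ 250.  -572.4  230.7] rot [-3.141 -0.     0.412] F [0.3 0.1 0.4] open 1.0
turn rz -1.058  shift m: x 0.7176 y 0.3033 z 0.0007
```

play_rows:
  moves:
    - [[0,0,0],[0,0,-0.132],100]
    - [[0,0,0],[0,0,-0.132],100]
    - [[0,0,0],[0,0,-0.132],100]
    - [[0,0,0],[0,0,-0.132],100]
    - [[0,0,0],[0,0,-0.132],100]
    - [[0,0,0],[0,0,-0.132],100]
    - [[0,0,0],[0,0,-0.132],100]
    - [[0,0,0],[0,0,-0.132],100]
    - [[0.042,0.018,0],[0,0,0],100]
    - [[0.042,0.018,0],[0,0,0],100]
    - [[0.042,0.018,0],[0,0,0],100]
    - [[0.042,0.018,0],[0,0,0],100]
    - [[0.042,0.018,0],[0,0,0],100]
    - [[0.042,0.018,0],[0,0,0],100]
    - [[0.042,0.018,0],[0,0,0],100]
    - [[0.042,0.018,0],[0,0,0],100]

```text
clock: 1.75
eef_pos: [428.4, -251.6, 231.3]
tcp_rot: [3.141, 0.0, 1.468]
contact_force: [0.8, -1.0, -0.5]
opening: 0.999
```

```bash
python3 -c "
from h import *
go(624,111,230,1.47)"
```

```text
clock 1.8 tcp [ 428.4 -251.6  231.3] rot [3.141 0.    1.468] F [ 0.8 -1.  -0.5] open 1.0
turn rz -0.002  shift m: x 0.3805 y 0.1581 z 0.0013
```

play_rows:
  moves:
    - [[0.042,0.0175,0],[0,0,0],100]
    - [[0.042,0.0175,0],[0,0,0],100]
    - [[0.042,0.0175,0],[0,0,0],100]
    - [[0.042,0.0175,0],[0,0,0],100]
    - [[0.042,0.0175,0],[0,0,0],100]
    - [[0.042,0.0175,0],[0,0,0],100]
    - [[0.042,0.0175,0],[0,0,0],100]
    - [[0.042,0.0175,0],[0,0,0],100]
    - [[0.025,0.012,0],[0,0,0],100]
    - [[0,0,0],[0,0,0],100]
    - [[0,0,0],[0,0,0],100]

```text
clock: 2.85
eef_pos: [615.8, 90.3, 230.7]
tcp_rot: [-3.14, 0.001, 1.469]
contact_force: [-0.4, -0.1, 0.8]
opening: 0.999
```

```bash
python3 -c "
from h import *
import pickle
f=grab_frame('wrist');save(f,'w1');pickle.dump(f,open('w1.pkl','wb'))
print(proj(f,[624.3,111.5,135])*1.5)
go(624,111,230,1.47)"
```

```text
[390.33118077 251.62090349]
clock 2.9 tcp [615.6  89.6 230.8] rot [-3.140e+00  1.000e-03  1.468e+00] F [-0.3 -0.  -0.3] open 1.0
turn rz -0.002  shift m: x 0.0221 y 0.0062 z 0.0008
```

View pics/w1.png

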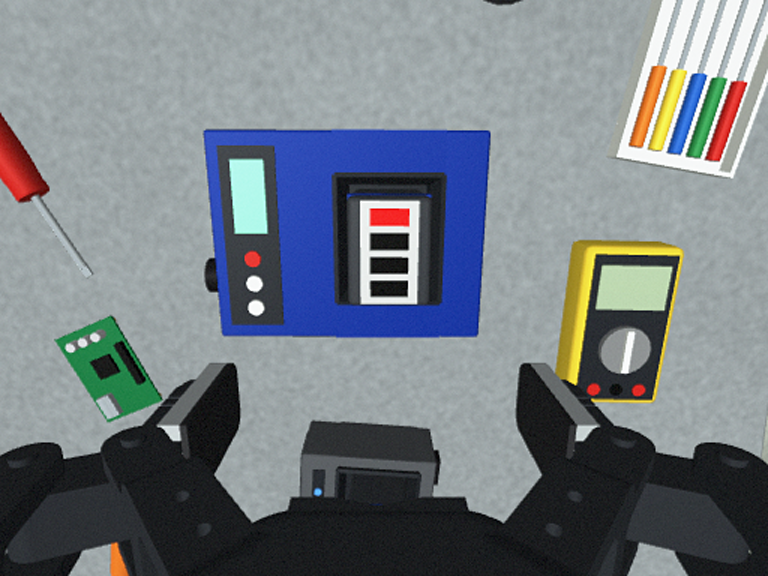

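The wrist view shows the red-lit pack in the station, label at about (389,252), right where the scene estimate projects (390,252). I'll refine from this view.

```bash
python3 - <<'E'
from h import *
import pickle
f=pickle.load(open("w1.pkl","rb"))
r,bx,m=rect(f,(225,125,295,208),135,lambda a:a.max(2)>150);print("flat",np.round(r[0],1),np.round(r[1],1),r[2])
r,bx,m=rect(f,(125,75,340,235),85,lambda a:(a[:,:,2]>a[:,:,0]+60),k=2);print("station",np.round(r[0],1),np.round(r[1],1),r[2],bx.round())
a=np.radians(r[2]-90 if r[2]>45 else r[2]);print("bay",np.array(r[0])+25*np.array([np.cos(a),np.sin(a)]),"yaw",a)
E
```

```text
flat [623.6 108.6] [59.  56.3] 84.2240982055664
station [599.  112.9] [130.  169.1] 84.08058166503906 [[508.  57.]
 [676.  40.]
 [690. 169.]
 [522. 186.]]
bay [623.85009649 110.34912693] yaw -0.10331333974798892
```

play_rows:
  moves:
    - [[0.0215,0.006,0],[0,0,0],100]
    - [[0,0,0.03],[0,0,0],100]
    - [[0,0,0.03],[0,0,0],100]
    - [[0,0,0.03],[0,0,0],100]
    - [[0,0,0.02],[0,0,0],100]
    - [[0,0,0.015],[0,0,0],100]
    - [[0,0,0.008],[0,0,0],100]
    - [[0,0,0],[0,0,0],100]
    - [[0,0,0],[0,0,0],20]
    - [[0,0,0],[0,0,0],20]
    - [[0,0,0],[0,0,0],20]
    - [[0,0,0],[0,0,0],20]
    - [[0,0,0],[0,0,0],20]
    - [[0,0,0],[0,0,0],20]
    - [[0,0,0],[0,0,0],20]
  squeeze: 60

```text
clock: 4.4
eef_pos: [624.8, 111.0, 99.4]
tcp_rot: [3.14, -0.0, 1.468]
contact_force: [-1.7, 0.1, 6.7]
opening: 0.507
```

play_rows:
  moves:
    - [[0,0,-0.008],[0,0,0],20]
    - [[0,0,-0.015],[0,0,0],20]
    - [[0,0,-0.02],[0,0,0],20]
    - [[0,0,-0.025],[0,0,0],20]
    - [[0,0,-0.03],[0,0,0],20]
    - [[0,0,-0.03],[0,0,0],20]
    - [[0,0,-0.01],[0,0,0],20]
    - [[0,0,0],[0,0,0],20]

```text
clock: 5.2
eef_pos: [625.3, 111.1, 238.4]
tcp_rot: [3.138, -0.001, 1.468]
contact_force: [0.4, -0.1, -2.9]
opening: 0.508
```

```bash
python3 -c "
from h import *
go(489,-282,150,1.571+.058)"
```

```text
clock 5.2 tcp [625.3 111.1 238.4] rot [ 3.138e+00 -1.000e-03  1.468e+00] F [ 0.4 -0.1 -2.9] open 0.51
turn rz -0.161  shift m: x -0.3845 y -0.1590 z 0.0884
```

play_rows:
  moves:
    - [[0,0,0],[0,0,-0.08],20]
    - [[0,0,0],[0,0,-0.081],20]
    - [[-0.015,-0.006,0],[0,0,0],20]
    - [[-0.03,-0.0125,0],[0,0,0],20]
    - [[-0.04,-0.0165,0],[0,0,0],20]
    - [[-0.04,-0.0165,0],[0,0,0],20]
    - [[-0.04,-0.0165,0],[0,0,0],20]
    - [[-0.04,-0.0165,0],[0,0,0],20]
    - [[-0.04,-0.0165,0],[0,0,0],20]
    - [[-0.04,-0.0165,0],[0,0,0],20]
    - [[-0.04,-0.0165,0],[0,0,0],20]
    - [[-0.03,-0.0125,0],[0,0,0],20]
    - [[-0.02,-0.008,0],[0,0,0],20]
    - [[-0.0095,-0.0035,0],[0,0,0],20]
    - [[0,0,0.03],[0,0,0],20]
    - [[0,0,0.03],[0,0,0],20]
    - [[0,0,0.028],[0,0,0],20]
    - [[0,0,0],[0,0,0],20]
    - [[0,0,0],[0,0,0],20]

```text
clock: 7.1
eef_pos: [488.6, -281.7, 148.1]
tcp_rot: [-3.14, -0.001, 1.628]
contact_force: [0.6, 0.3, -2.0]
opening: 0.507
```

```bash
python3 -c "
from h import *
f=grab_frame('wrist');save(f,'w2')
import pickle;pickle.dump(f,open('w2.pkl','wb'))
go(489,-282,49.5,1.571+.058)"
```

```text
clock 7.2 tcp [ 489.4 -282.1  149.1] rot [3.141 0.    1.629] F [-0.1  0.1 -1.4] open 0.51
turn rz -0.000  shift m: x 0.0002 y -0.0004 z 0.0996
```

View pics/w2.png

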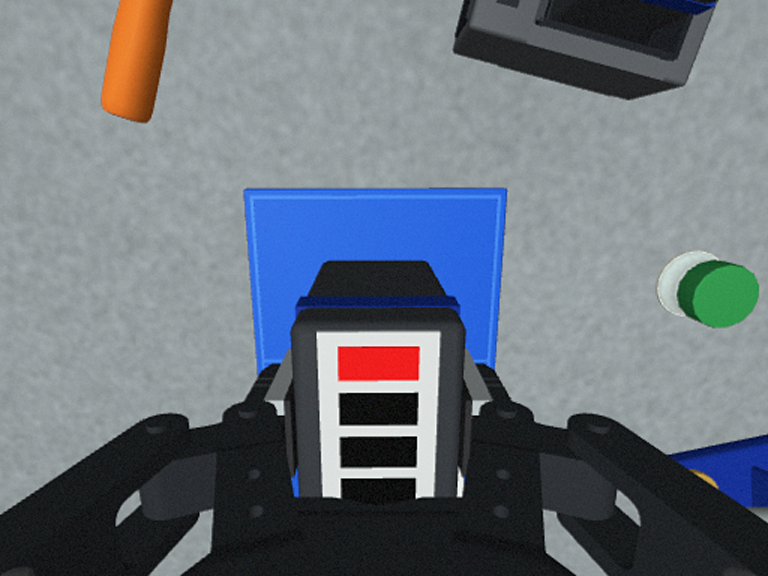

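The flat pack is held square and centred over the mat, which spans columns 245–507 and lies parallel to the tool. I'll lower it, open, and back off upward.

play_rows:
  moves:
    - [[0,0,0.025],[0,0,0],20]
    - [[0,0,0.03],[0,0,0],20]
    - [[0,0,0.022],[0,0,0],20]
    - [[0,0,0.012],[0,0,0],20]
    - [[0,0,0.006],[0,0,0],20]
    - [[0,0,0.004],[0,0,0],20]
    - [[0,0,0.0005],[0,0,0],20]
    - [[0,0,0],[0,0,0],20]
    - [[0,0,0],[0,0,0],60]
    - [[0,0,0],[0,0,0],100]
    - [[0,0,0],[0,0,0],100]
    - [[0,0,0],[0,0,0],100]
    - [[0,0,0],[0,0,0],100]

```text
clock: 8.45
eef_pos: [489.1, -282.2, 48.9]
tcp_rot: [3.141, 0.0, 1.629]
contact_force: [0.0, -0.6, 1.2]
opening: 1.003
```

```bash
python3 -c "
from h import *
go(491,335,230,1.571+.044)"
```

```text
clock 8.4 tcp [ 489.1 -282.2   48.9] rot [3.141 0.    1.629] F [ 0.  -0.6  1.2] open 1.0
turn rz 0.014  shift m: x 0.6165 y 0.0292 z -0.1811
```

play_rows:
  moves:
    - [[0,0,-0.015],[0,0,0],100]
    - [[0,0,-0.03],[0,0,0],100]
    - [[0,0,-0.04],[0,0,0],100]
    - [[0,0,-0.04],[0,0,0],100]
    - [[0,0,-0.035],[0,0,0.014],100]
    - [[0.02,0.001,-0.021],[0,0,0],100]
    - [[0.04,0.002,0],[0,0,0],100]
    - [[0.045,0.002,0],[0,0,0],100]
    - [[0.045,0.002,0],[0,0,0],100]
    - [[0.045,0.002,0],[0,0,0],100]
    - [[0.045,0.002,0],[0,0,0],100]
    - [[0.045,0.002,0],[0,0,0],100]
    - [[0.045,0.002,0],[0,0,0],100]
    - [[0.045,0.002,0],[0,0,0],100]
    - [[0.045,0.002,0],[0,0,0],100]
    - [[0.045,0.002,0],[0,0,0],100]
    - [[0.045,0.002,0],[0,0,0],100]
    - [[0.045,0.002,0],[0,0,0],100]
    - [[0.04,0.002,0],[0,0,0],100]
    - [[0.02,0.002,0],[0,0,0],100]

```text
clock: 10.45
eef_pos: [490.6, 336.6, 230.9]
tcp_rot: [3.141, -0.001, 1.617]
contact_force: [0.8, -0.7, -0.1]
opening: 1.0
```

play_rows:
  moves:
    - [[0,0,0],[0,0,0],100]
    - [[0,0,0],[0,0,0],100]

```text
clock: 10.65
eef_pos: [490.7, 332.9, 230.0]
tcp_rot: [-3.141, 0.001, 1.616]
contact_force: [0.7, -1.0, 0.0]
opening: 1.003
```

```bash
python3 -c "
from h import *
import pickle
f=grab_frame('wrist');save(f,'w3');pickle.dump(f,open('w3.pkl','wb'))
print(proj(f,[490.8,355.5,102]))
x,y=proj(f,[490.8,355.5,102]).astype(int)
r,bx,m=rect(f,(x-45,y-60,x+45,y+60),102,lambda a:(a.max(2)>150));print(r)
go(490.8,355.5,66,1.571+.044)"
```

```text
[253.47871474 160.29192296]
((490.0910949707031, 354.40093994140625), (30.242101669311523, 54.34176254272461), 2.841780662536621)
clock 10.7 tcp [490.8 332.4 230. ] rot [-3.141e+00  1.000e-03  1.615e+00] F [-0.4  0.4  0. ] open 1.0
turn rz -0.000  shift m: x 0.0231 y 0.0011 z 0.1640
```

View pics/w3.png

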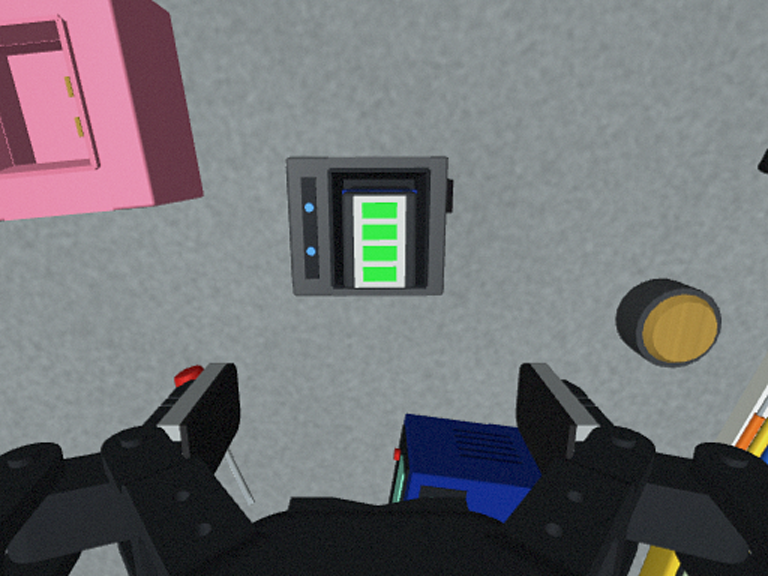

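The view shows the four-green pack in charger A at about (380,241), with the pink dummy well clear. The label fits as 30x54 mm at (490.1,354.4), within 1.3 mm of the scene estimate. Next I'll grasp and lift it.

play_rows:
  moves:
    - [[0.0224,0.0005,0],[0,0,-0.004],100]
    - [[0,0,0.035],[0,0,0],100]
    - [[0,0,0.035],[0,0,0],100]
    - [[0,0,0.035],[0,0,0],100]
    - [[0,0,0.03],[0,0,0],100]
    - [[0,0,0.018],[0,0,0],100]
    - [[0,0,0.01],[0,0,0],100]
    - [[0,0,0],[0,0,0],100]
    - [[0,0,0],[0,0,0],20]
    - [[0,0,0],[0,0,0],20]
    - [[0,0,0],[0,0,0],20]
    - [[0,0,0],[0,0,0],20]
    - [[0,0,0],[0,0,0],20]
    - [[0,0,0],[0,0,0],20]
    - [[0,0,0],[0,0,0],20]
  squeeze: 60

```text
clock: 12.2
eef_pos: [491.0, 356.3, 68.1]
tcp_rot: [3.14, -0.001, 1.619]
contact_force: [-0.6, -1.2, 6.2]
opening: 0.509
```

play_rows:
  moves:
    - [[0,0,-0.008],[0,0,0],20]
    - [[0,0,-0.015],[0,0,0],20]
    - [[0,0,-0.02],[0,0,0],20]
    - [[0,0,-0.03],[0,0,0],20]
    - [[0,0,-0.035],[0,0,0],20]
    - [[0,0,-0.035],[0,0,0],20]
    - [[0,0,-0.02],[0,0,0],20]
    - [[0,0,-0.01],[0,0,0],20]
    - [[0,0,0],[0,0,0],20]

```text
clock: 13.1
eef_pos: [490.9, 356.3, 241.6]
tcp_rot: [3.139, -0.002, 1.619]
contact_force: [-0.3, 0.0, -2.7]
opening: 0.508
```

```bash
python3 -c "
from h import *
go(624,110.5,215,1.4675)"
```

```text
clock 13.1 tcp [490.9 356.3 241.6] rot [ 3.139e+00 -2.000e-03  1.619e+00] F [-0.3  0.  -2.7] open 0.51
turn rz 0.151  shift m: x -0.2308 y 0.1578 z 0.0266
```

play_rows:
  moves:
    - [[0,0,0],[0,0,0.075],20]
    - [[0,0,0],[0,0,0.076],20]
    - [[-0.015,0.01,0],[0,0,0],20]
    - [[-0.03,0.021,0],[0,0,0],20]
    - [[-0.035,0.024,0],[0,0,0],20]
    - [[-0.035,0.024,0],[0,0,0],20]
    - [[-0.035,0.024,0],[0,0,0],20]
    - [[-0.035,0.024,0],[0,0,0],20]
    - [[-0.025,0.017,0],[0,0,0],20]
    - [[-0.015,0.01,0],[0,0,0],20]
    - [[-0.005,0.0038,0],[0,0,0],20]
    - [[0,0,0.027],[0,0,0],20]
    - [[0,0,0.03],[0,0,0],20]
    - [[0,0,0.02],[0,0,0],20]
    - [[0,0,0],[0,0,0],20]
    - [[0,0,0],[0,0,0],20]

```text
clock: 14.7
eef_pos: [623.4, 111.7, 162.9]
tcp_rot: [-3.141, 0.0, 1.469]
contact_force: [0.3, 0.6, -2.3]
opening: 0.509
```

```bash
python3 -c "
from h import *
f=grab_frame('wrist');save(f,'w4')
go(624,111.3,103,1.4675)"
```

```text
clock 14.8 tcp [624.1 111.7 163.8] rot [ 3.141 -0.     1.469] F [-0.9 -0.4 -2.8] open 0.5
turn rz 0.001  shift m: x -0.0004 y -0.0001 z 0.0608
```

View pics/w4.png

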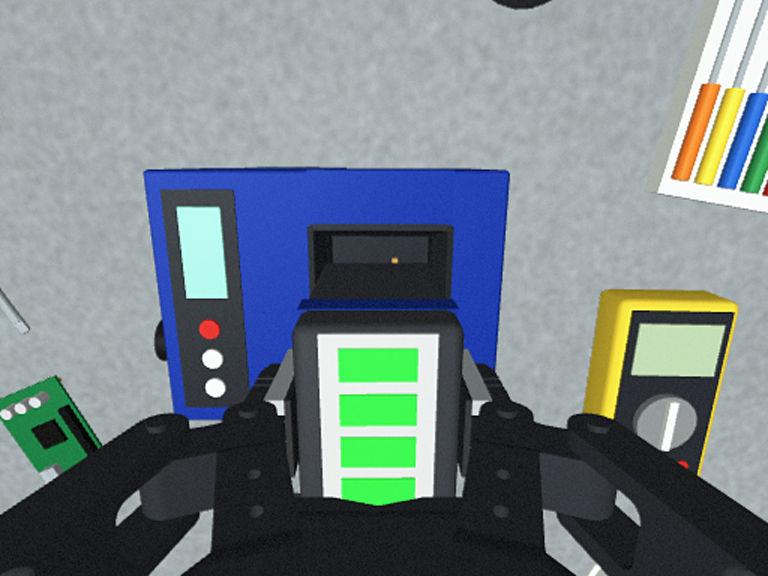

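The charged pack is centred (column 379) over the well, which spans columns 308–452, and it is square to it. Lowering now.

play_rows:
  moves:
    - [[0,0,0.02],[0,0,0],20]
    - [[0,0,0.015],[0,0,0],20]
    - [[0,0,0.01],[0,0,0],20]
    - [[0,0,0.008],[0,0,0],20]
    - [[0,0,0.005],[0,0,0],20]
    - [[0,0,0.003],[0,0,0],20]
    - [[0,0,0],[0,0,0],20]
    - [[0,0,0],[0,0,0],20]

```text
clock: 15.55
eef_pos: [624.0, 111.0, 102.1]
tcp_rot: [3.141, -0.0, 1.468]
contact_force: [-0.1, -0.1, -3.1]
opening: 0.507
```

play_rows:
  moves:
    - [[0,0,0.001],[0,0,0],20]
    - [[0,0,0.001],[0,0,0],20]
    - [[0,0,0],[0,0,0],20]
    - [[0,0,0],[0,0,0],20]

```text
clock: 15.95
eef_pos: [624.1, 111.0, 101.2]
tcp_rot: [3.141, -0.0, 1.468]
contact_force: [-2.9, -0.9, 6.6]
opening: 0.506
```

Contact at TCP z = 101.2, the predicted seated height. I'll release, raise the tool, and go back to the mat.

play_rows:
  moves:
    - [[0,0,0],[0,0,0],60]
    - [[0,0,0],[0,0,0],100]
    - [[0,0,0],[0,0,0],100]
    - [[0,0,0],[0,0,0],100]
    - [[0,0,0],[0,0,0],100]
    - [[0,0,-0.015],[0,0,0],100]
    - [[0,0,-0.03],[0,0,0],100]
    - [[0,0,-0.035],[0,0,0],100]
    - [[0,0,-0.03],[0,0,0],100]
    - [[0,0,-0.02],[0,0,0],100]
    - [[-0.015,0,0],[0,0,-0.08],100]
    - [[-0.02,0,0],[0,0,-0.08],100]
    - [[0,0,0],[0,0,0],100]
    - [[0,0,0],[0,0,0],100]

```text
clock: 17.35
eef_pos: [621.9, 76.0, 230.6]
tcp_rot: [3.141, -0.0, 1.625]
contact_force: [-0.2, -1.5, 0.6]
opening: 0.997
```

```bash
python3 -c "
from h import *
import pickle
f=grab_frame('wrist');pickle.dump(f,open('w5.pkl','wb'));save(f,'w5')
x,y=proj(f,[624,110.5,135]).astype(int)
r,bx,m=rect(f,(x-45,y-60,x+45,y+60),135,lambda a:(a.min(2)>130)|((a[:,:,1]>170)&(a[:,:,2]<150)));print(r)
go(489,-302,230,1.629)"
```

```text
((623.2649536132812, 109.30697631835938), (54.848411560058594, 30.818628311157227), 84.21370697021484)
clock 17.4 tcp [621.9  76.3 230.4] rot [ 3.141 -0.     1.626] F [ 0.1 -0.2  0.1] open 1.0
turn rz -0.003  shift m: x -0.3700 y -0.1547 z 0.0004
```

play_rows:
  moves:
    - [[-0.02,-0.008,0],[0,0,0],100]
    - [[-0.035,-0.015,0],[0,0,0],100]
    - [[-0.04,-0.0165,0],[0,0,0],100]
    - [[-0.04,-0.0165,0],[0,0,0],100]
    - [[-0.04,-0.0165,0],[0,0,0],100]
    - [[-0.04,-0.0165,0],[0,0,0],100]
    - [[-0.04,-0.0165,0],[0,0,0],100]
    - [[-0.04,-0.0165,0],[0,0,0],100]
    - [[-0.04,-0.0165,0],[0,0,0],100]
    - [[-0.025,-0.012,0],[0,0,0],100]
    - [[-0.01,-0.005,0],[0,0,0],100]
    - [[0,0,0],[0,0,0],100]
    - [[0,0,0],[0,0,0],100]

```text
clock: 18.7
eef_pos: [488.1, -301.2, 229.7]
tcp_rot: [3.141, -0.001, 1.628]
contact_force: [-0.7, 0.3, -0.1]
opening: 1.0
```

```bash
python3 -c "
from h import *
import pickle
f=grab_frame('wrist');pickle.dump(f,open('w6.pkl','wb'));save(f,'w6')
x,y=proj(f,[489,-282.2,84]).astype(int);print(x,y)
r,bx,m=rect(f,(x-40,y-50,x+40,y+50),84,lambda a:(a.min(2)>130)|((a[:,:,0]>170)&(a[:,:,2]<150)));print(r)
go(489,-282.2,49,1.629)"
```

```text
254 161
((488.2396545410156, -282.94268798828125), (30.327392578125, 54.395973205566406), 3.293304920196533)
clock 18.8 tcp [ 488.2 -300.9  229.8] rot [ 3.141e+00 -1.000e-03  1.628e+00] F [0.2 0.6 0. ] open 1.0
turn rz -0.001  shift m: x 0.0187 y 0.0019 z 0.1808
```

View pics/w6.png

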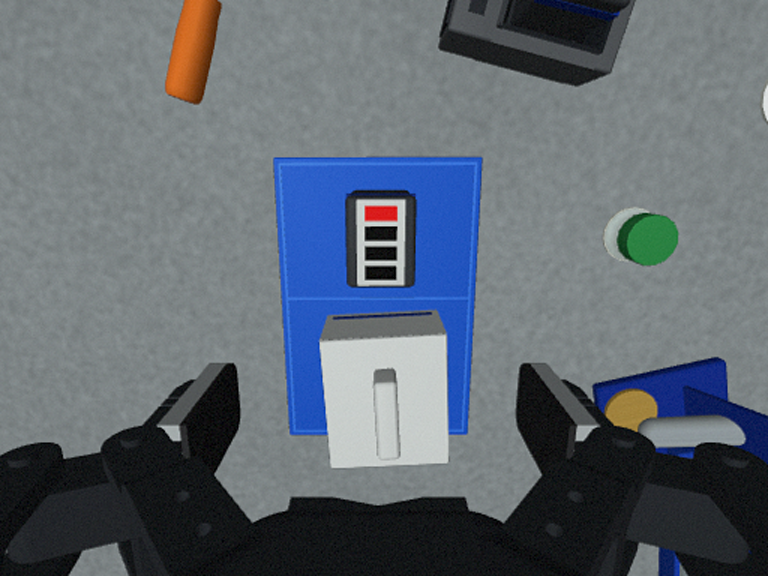

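The flat pack stands upright on the mat at about (381,240). The hood is at about (388,400), turned slightly. Next I'll grip the pack and take it to charger A, fitting the hood's outline from this frame too.

play_rows:
  moves:
    - [[0.0187,0.0018,0],[0,0,0],100]
    - [[0,0,0.035],[0,0,0],100]
    - [[0,0,0.035],[0,0,0],100]
    - [[0,0,0.035],[0,0,0],100]
    - [[0,0,0.035],[0,0,0],100]
    - [[0,0,0.023],[0,0,0],100]
    - [[0,0,0.012],[0,0,0],100]
    - [[0,0,0.005],[0,0,0],100]
    - [[0,0,0],[0,0,0],100]
    - [[0,0,0],[0,0,0],20]
    - [[0,0,0],[0,0,0],20]
    - [[0,0,0],[0,0,0],20]
    - [[0,0,0],[0,0,0],20]
    - [[0,0,0],[0,0,0],20]
    - [[0,0,0],[0,0,0],20]
    - [[0,0,0],[0,0,0],20]
  squeeze: 60

```text
clock: 20.35
eef_pos: [489.0, -283.9, 50.9]
tcp_rot: [3.14, 0.001, 1.628]
contact_force: [0.2, 0.4, 7.4]
opening: 0.507
```

```bash
python3 - <<'E'
from h import *
import pickle
go(490,355,230,1.571+.0496)
f=pickle.load(open("w6.pkl","rb"))
r,bx,m=rect(f,(205,218,305,325),64,lambda a:a.min(2)>165);print("hood",r,bx.round())
f=pickle.load(open("w3.pkl","rb"))
r,bx,m=rect(f,(188,100,304,200),52,lambda a:(abs(a[:,:,0]-a[:,:,2])<200)&(a.max(2)<110));print("A body",r,bx.round())
# dark well interior at rim z=58
r,bx,m=rect(f,(212,105,292,200),58,lambda a:(a.max(2)<55));print("A well",r,bx.round())
E
```

```text
clock 20.4 tcp [ 489.  -283.9   50.9] rot [3.140e+00 1.000e-03 1.628e+00] F [0.2 0.4 7.4] open 0.51
turn rz 0.007  shift m: x 0.6381 y 0.0328 z -0.1791
hood ((499.6558837890625, -405.24737548828125), (90.37297821044922, 104.79887390136719), 6.255515098571777) [[ 449. -358.]
 [ 460. -462.]
 [ 550. -452.]
 [ 539. -348.]]
A body ((483.8372497558594, 355.5547790527344), (112.62153625488281, 96.03411102294922), 2.874159574508667) [[425. 401.]
 [430. 305.]
 [542. 310.]
 [538. 406.]]
A well ((490.0675048828125, 355.3137512207031), (67.25817108154297, 82.02955627441406), 2.8332340717315674) [[454. 395.]
 [459. 313.]
 [526. 316.]
 [522. 398.]]
```

play_rows:
  moves:
    - [[0,0,-0.01],[0,0,0],20]
    - [[0,0,-0.025],[0,0,0],20]
    - [[0,0,-0.04],[0,0,0],20]
    - [[0,0,-0.04],[0,0,0.007],20]
    - [[0.015,0.001,-0.025],[0,0,0],20]
    - [[0.03,0.002,-0.01],[0,0,0],20]
    - [[0.042,0.002,0],[0,0,0],20]
    - [[0.042,0.002,0],[0,0,0],20]
    - [[0.042,0.002,0],[0,0,0],20]
    - [[0.042,0.002,0],[0,0,0],20]
    - [[0.042,0.002,0],[0,0,0],20]
    - [[0.042,0.002,0],[0,0,0],20]
    - [[0.042,0.002,0],[0,0,0],20]
    - [[0.042,0.002,0],[0,0,0],20]
    - [[0.042,0.002,0],[0,0,0],20]
    - [[0.042,0.002,0],[0,0,0],20]
    - [[0.042,0.002,0],[0,0,0],20]
    - [[0.042,0.002,0],[0,0,0],20]
    - [[0.035,0.002,0],[0,0,0],20]
    - [[0.025,0.001,0],[0,0,0],20]

```text
clock: 22.35
eef_pos: [487.3, 328.5, 200.3]
tcp_rot: [3.141, -0.0, 1.622]
contact_force: [-0.7, -0.7, -2.2]
opening: 0.506
```

play_rows:
  moves:
    - [[0.015,0.001,0],[0,0,0],20]
    - [[0.008,0.001,0],[0,0,0],20]
    - [[0,0,0],[0,0,0],20]
    - [[0,0,0],[0,0,0],20]
    - [[0,0,0],[0,0,0],20]

```text
clock: 22.85
eef_pos: [488.7, 348.2, 199.8]
tcp_rot: [-3.141, 0.0, 1.62]
contact_force: [0.9, -0.2, -3.0]
opening: 0.503
```

```bash
python3 -c "
from h import *
go(490.3,353.8,130,1.6205)"
```

```text
clock 22.9 tcp [488.7 348.2 199.8] rot [-3.141  0.     1.62 ] F [ 0.9 -0.2 -3. ] open 0.5
turn rz -0.001  shift m: x 0.0055 y 0.0019 z 0.0698
```

play_rows:
  moves:
    - [[0.0055,0.0019,0],[0,0,0],20]
    - [[0,0,0.03],[0,0,0],20]
    - [[0,0,0.03],[0,0,0],20]
    - [[0,0,0.01],[0,0,0],20]
    - [[0,0,0],[0,0,0],20]
    - [[0,0,0],[0,0,0],20]

```text
clock: 23.45
eef_pos: [491.0, 355.3, 130.7]
tcp_rot: [3.141, -0.001, 1.621]
contact_force: [0.5, -0.5, -3.0]
opening: 0.506
```

```bash
python3 -c "
from h import *
f=grab_frame('wrist');save(f,'w7')
go(490.3,353.8,69.5,1.6205)"
```

```text
clock 23.5 tcp [491.2 355.5 131.2] rot [ 3.140e+00 -1.000e-03  1.621e+00] F [-0.4  0.2 -1.9] open 0.51
turn rz 0.000  shift m: x -0.0017 y -0.0010 z 0.0617
```

View pics/w7.png

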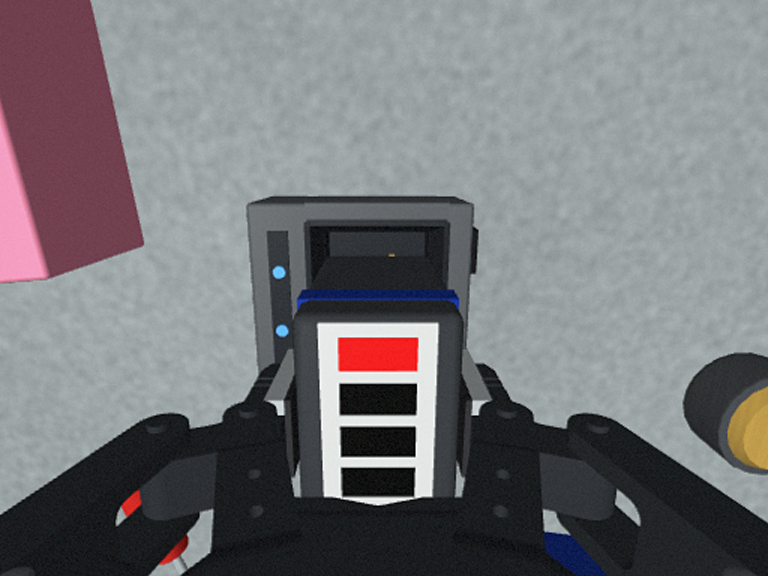

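The flat pack (column 378) is centred over charger A's well, which spans columns 305–450. Lowering with a 1.5 mm correction.

play_rows:
  moves:
    - [[-0.0015,-0.0007,0.01],[0,0,0],20]
    - [[0,0,0.015],[0,0,0],20]
    - [[0,0,0.012],[0,0,0],20]
    - [[0,0,0.01],[0,0,0],20]
    - [[0,0,0.007],[0,0,0],20]
    - [[0,0,0.005],[0,0,0],20]
    - [[0,0,0.002],[0,0,0],20]
    - [[0,0,0.001],[0,0,0],20]
    - [[0,0,0.001],[0,0,0],20]
    - [[0,0,0],[0,0,0],20]
    - [[0,0,0],[0,0,0],20]

```text
clock: 24.6
eef_pos: [489.4, 353.3, 68.9]
tcp_rot: [-3.141, 0.0, 1.621]
contact_force: [-6.8, -6.1, 20.6]
opening: 0.506
```

It is seated at the predicted height (68.9). Release and retreat.

play_rows:
  moves:
    - [[0,0,-0.001],[0,0,0],20]
    - [[0,0,0],[0,0,0],60]
    - [[0,0,0],[0,0,0],100]
    - [[0,0,0],[0,0,0],100]
    - [[0,0,0],[0,0,0],100]
    - [[0,0,0],[0,0,0],100]
    - [[0,0,-0.015],[0,0,0],100]
    - [[0,0,-0.03],[0,0,0],100]
    - [[0,0,-0.04],[0,0,0],100]
    - [[0,0,-0.04],[0,0,0],100]
    - [[0,0,-0.03],[0,0,0],100]
    - [[-0.02,0,-0.006],[0,0,0],100]
    - [[0,0,0],[0,0,0],100]
    - [[0,0,0],[0,0,0],100]

```text
clock: 26.0
eef_pos: [490.3, 332.6, 228.5]
tcp_rot: [-3.141, 0.0, 1.62]
contact_force: [0.3, -0.2, -0.2]
opening: 0.996
```

```bash
python3 -c "
from h import *
import pickle
f=grab_frame('wrist');pickle.dump(f,open('w8.pkl','wb'));save(f,'w8')
x,y=proj(f,[490,355,102]).astype(int)
r,bx,m=rect(f,(x-45,y-60,x+45,y+60),102,lambda a:a.max(2)>150);print('flat',r)
go(499.7,-405.2,230,1.571+.109)"
```

```text
flat ((489.0205078125, 354.3416442871094), (30.31812858581543, 54.034847259521484), 2.8679795265197754)
clock 26.1 tcp [490.2 332.9 227.9] rot [-3.14e+00  1.00e-03  1.62e+00] F [-0.5 -0.2 -0.4] open 1.0
turn rz -0.060  shift m: x -0.7347 y -0.0710 z -0.0021
```

play_rows:
  moves:
    - [[0,0,0],[0,0,-0.06],100]
    - [[-0.02,-0.002,0],[0,0,0],100]
    - [[-0.035,-0.0035,0],[0,0,0],100]
    - [[-0.045,-0.0044,0],[0,0,0],100]
    - [[-0.045,-0.0044,0],[0,0,0],100]
    - [[-0.045,-0.0044,0],[0,0,0],100]
    - [[-0.045,-0.0044,0],[0,0,0],100]
    - [[-0.045,-0.0044,0],[0,0,0],100]
    - [[-0.045,-0.0044,0],[0,0,0],100]
    - [[-0.045,-0.0044,0],[0,0,0],100]
    - [[-0.045,-0.0044,0],[0,0,0],100]
    - [[-0.045,-0.0044,0],[0,0,0],100]
    - [[-0.045,-0.0044,0],[0,0,0],100]
    - [[-0.045,-0.0044,0],[0,0,0],100]
    - [[-0.045,-0.0044,0],[0,0,0],100]
    - [[-0.045,-0.0044,0],[0,0,0],100]
    - [[-0.03,-0.003,0],[0,0,0],100]
    - [[-0.015,-0.0015,0],[0,0,0],100]
    - [[0,0,0],[0,0,0],100]
    - [[0,0,0],[0,0,0],100]

```text
clock: 28.05
eef_pos: [498.4, -353.9, 228.0]
tcp_rot: [-3.141, -0.002, 1.68]
contact_force: [-0.1, 0.7, -0.0]
opening: 0.999
```

```bash
python3 - <<'E'
from h import *
f=grab_frame('wrist');save(f,'w9')
x,y=proj(f,[500,-405,64]).astype(int);print(x,y)
r,bx,m=rect(f,(max(x-65,0),max(y-75,0),x+65,y+75),64,lambda a:a.min(2)>165);print("hood",r,bx.round())
go(500.2,-404.6,67,1.68)
E
```

```text
248 224
hood ((499.5976257324219, -405.3542785644531), (90.24108123779297, 104.06974029541016), 6.335273265838623) [[ 449. -359.]
 [ 460. -462.]
 [ 550. -452.]
 [ 539. -349.]]
clock 28.1 tcp [ 498.7 -353.5  228.3] rot [-3.141e+00 -1.000e-03  1.681e+00] F [-0.7  0.3 -0.8] open 1.0
turn rz 0.001  shift m: x -0.0510 y -0.0041 z 0.1613
```

View pics/w9.png

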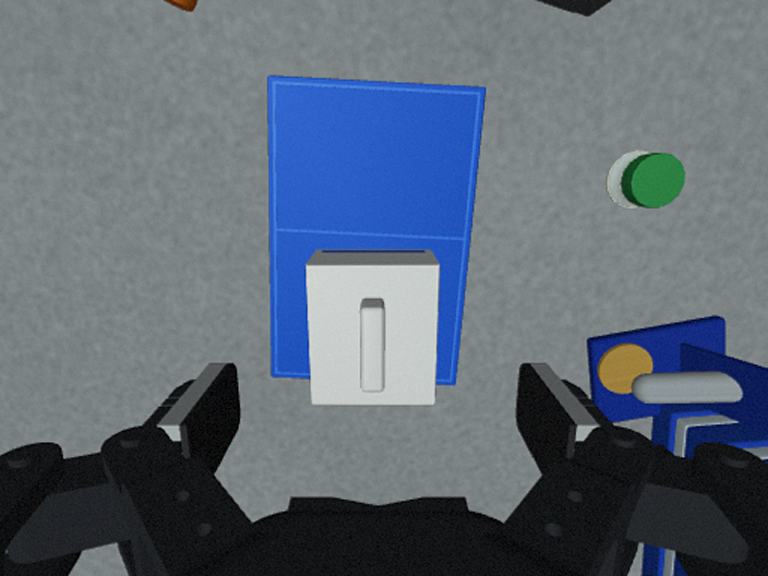

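The hood sits square to the jaws, rib at (372,345), and its fit of 90x104 mm at (499.6,-405.4) repeats the last one. Gripping the rib.

play_rows:
  moves:
    - [[-0.025,-0.002,0],[0,0,0],100]
    - [[-0.026,-0.002,0],[0,0,0],100]
    - [[0,0,0.04],[0,0,0],100]
    - [[0,0,0.04],[0,0,0],60]
    - [[0,0,0.035],[0,0,0],60]
    - [[0,0,0.025],[0,0,0],60]
    - [[0,0,0.014],[0,0,0],60]
    - [[0,0,0.0065],[0,0,0],60]
    - [[0,0,0],[0,0,0],60]
    - [[0,0,0],[0,0,0],40]
    - [[0,0,0],[0,0,0],0]
    - [[0,0,0],[0,0,0],0]
    - [[0,0,0],[0,0,0],0]
    - [[0,0,0],[0,0,0],0]
    - [[0,0,0],[0,0,0],0]
    - [[0,0,0],[0,0,0],0]
  squeeze: 50

```text
clock: 29.7
eef_pos: [501.1, -406.5, 69.4]
tcp_rot: [3.141, 0.001, 1.681]
contact_force: [-2.4, 0.1, 7.0]
opening: 0.176
```

play_rows:
  moves:
    - [[0,0,-0.01],[0,0,0],0]
    - [[0,0,-0.025],[0,0,0],0]
    - [[0,0,-0.04],[0,0,0],0]
    - [[0,0,-0.04],[0,0,0],0]
    - [[0,0,-0.04],[0,0,0],0]
    - [[0,0,-0.035],[0,0,0],0]
    - [[0,0,-0.015],[0,0,0],0]
    - [[0,0,0],[0,0,0],0]

```text
clock: 30.5
eef_pos: [501.5, -406.6, 275.7]
tcp_rot: [3.139, 0.003, 1.681]
contact_force: [-0.6, -0.3, -2.8]
opening: 0.176
```

```bash
python3 -c "
from h import *
go(624,110.5,272,1.468)"
```

```text
clock 30.5 tcp [ 501.5 -406.6  275.7] rot [3.139e+00 3.000e-03 1.681e+00] F [-0.6 -0.3 -2.8] open 0.18
turn rz 0.213  shift m: x 0.5269 y 0.0688 z 0.0037
```

play_rows:
  moves:
    - [[0,0,0],[0,0,0.07],0]
    - [[0,0,0],[0,0,0.08],0]
    - [[0,0,0],[0,0,0.063],0]
    - [[0.015,0.002,0],[0,0,0],0]
    - [[0.03,0.004,0],[0,0,0],0]
    - [[0.04,0.0055,0],[0,0,0],0]
    - [[0.04,0.0055,0],[0,0,0],0]
    - [[0.04,0.0055,0],[0,0,0],0]
    - [[0.04,0.0055,0],[0,0,0],0]
    - [[0.04,0.0055,0],[0,0,0],0]
    - [[0.04,0.0055,0],[0,0,0],0]
    - [[0.04,0.0055,0],[0,0,0],0]
    - [[0.04,0.0055,0],[0,0,0],0]
    - [[0.04,0.0055,0],[0,0,0],0]
    - [[0.04,0.0055,0],[0,0,0],0]
    - [[0.04,0.0055,0],[0,0,0],0]
    - [[0.025,0.002,0],[0,0,0],0]
    - [[0.0156,0.001,0],[0,0,0],0]
    - [[0,0,0],[0,0,0],0]
    - [[0,0,0],[0,0,0],0]

```text
clock: 32.5
eef_pos: [623.2, 109.4, 272.4]
tcp_rot: [-3.14, 0.001, 1.469]
contact_force: [0.3, -0.6, -1.7]
opening: 0.175
```

```bash
python3 -c "
from h import *
go(624.6,109.2,215,1.468)"
```

```text
clock 32.5 tcp [623.2 109.4 272.4] rot [-3.140e+00  1.000e-03  1.469e+00] F [ 0.3 -0.6 -1.7] open 0.17
turn rz 0.001  shift m: x -0.0000 y 0.0014 z 0.0574
```

play_rows:
  moves:
    - [[0,0.0012,0.015],[0,0,0],0]
    - [[0,0,0.025],[0,0,0],0]
    - [[0,0,0.02],[0,0,0],0]
    - [[0,0,0.004],[0,0,0],0]
    - [[0,0,0],[0,0,0],0]
    - [[0,0,0],[0,0,0],0]

```text
clock: 33.1
eef_pos: [625.6, 109.1, 210.0]
tcp_rot: [3.141, -0.0, 1.467]
contact_force: [-0.1, 0.2, -1.9]
opening: 0.171
```

```bash
python3 -c "
from h import *
import cv2
f=grab_frame('wrist');g=grab_frame('side');h=grab_frame('scene')
a=cv2.resize(f['pixels'],(400,300));b=cv2.resize(g['pixels'][120:240,200:360],(400,300),interpolation=2);c=cv2.resize(h['pixels'][190:340,150:350],(400,300),interpolation=2)
o=np.zeros((600,800,3),np.uint8);o[:300,:400]=a;o[:300,400:]=b;o[300:,:400]=c;cv2.imwrite('pics/c10.png',o[:,:,::-1])
go(624.6,109.2,151.5,1.468)"
```

```text
clock 33.2 tcp [625.7 109.6 210.4] rot [ 3.140e+00 -1.000e-03  1.468e+00] F [ 0.3  0.3 -0.4] open 0.17
turn rz -0.000  shift m: x -0.0005 y -0.0011 z 0.0589
```

View pics/c10.png

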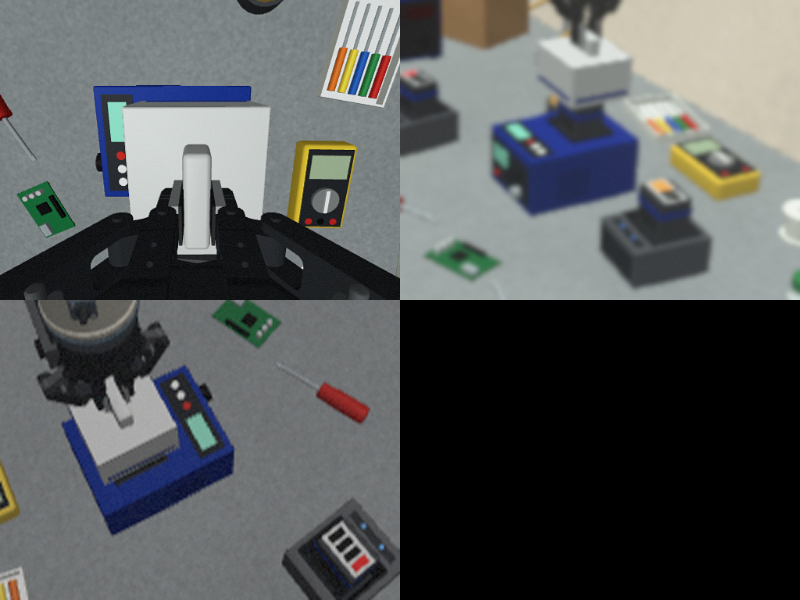

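The hood hangs level and square above the station (wrist, side and scene views); the flat pack is in charger A. Lowering slowly.

play_rows:
  moves:
    - [[-0.0004,-0.0008,0.006],[0,0,0],0]
    - [[0,0,0.008],[0,0,0],0]
    - [[0,0,0.01],[0,0,0],0]
    - [[0,0,0.01],[0,0,0],0]
    - [[0,0,0.008],[0,0,0],0]
    - [[0,0,0.006],[0,0,0],0]
    - [[0,0,0],[0,0,0],0]
    - [[0,0,0],[0,0,0],0]

```text
clock: 34.05
eef_pos: [624.3, 109.3, 161.2]
tcp_rot: [-3.142, 0.0, 1.468]
contact_force: [-0.3, 0.1, -1.3]
opening: 0.175
```

play_rows:
  moves:
    - [[0,0,0.005],[0,0,0],0]
    - [[0,0,0.003],[0,0,0],0]
    - [[0,0,0.002],[0,0,0],0]
    - [[0,0,0],[0,0,0],0]
    - [[0,0,0],[0,0,0],0]

```text
clock: 34.55
eef_pos: [624.2, 109.3, 151.3]
tcp_rot: [-3.142, 0.0, 1.468]
contact_force: [-0.3, 0.5, -0.8]
opening: 0.176
```

play_rows:
  moves:
    - [[0,0,0.001],[0,0,0],0]
    - [[0,0,0.001],[0,0,0],0]
    - [[0,0,0],[0,0,0],0]
    - [[0,0,0],[0,0,0],0]

```text
clock: 34.95
eef_pos: [624.3, 109.4, 150.5]
tcp_rot: [3.141, -0.0, 1.468]
contact_force: [-3.4, 0.3, 7.3]
opening: 0.177
```

The hood touches down at 150.5 against a predicted 150.4. Release, rise and look.

play_rows:
  moves:
    - [[0,0,0],[0,0,0],20]
    - [[0,0,0],[0,0,0],40]
    - [[0,0,0],[0,0,0],60]
    - [[0,0,0],[0,0,0],60]
    - [[0,0,0],[0,0,0],60]
    - [[0,0,-0.01],[0,0,0],60]
    - [[0,0,-0.03],[0,0,0],60]
    - [[0,0,-0.04],[0,0,0],60]
    - [[0,0,-0.04],[0,0,0],100]
    - [[-0.03,0,-0.02],[0,0,0],100]
    - [[-0.04,0,0],[0,0,0],100]
    - [[-0.04,0,0],[0,0,0],100]
    - [[-0.02,0,0],[0,0,0],100]
    - [[0,0,0],[0,0,0],100]
    - [[0,0,0],[0,0,0],100]

```text
clock: 36.45
eef_pos: [611.0, -20.1, 289.9]
tcp_rot: [3.141, -0.0, 1.467]
contact_force: [-0.3, 0.5, -0.5]
opening: 1.001
```

```bash
python3 - <<'E'
from h import *
f=grab_frame('wrist');g=grab_frame('side');h=grab_frame('scene')
a=cv2.resize(f['pixels'],(400,300));b=cv2.resize(g['pixels'][120:240,200:360],(400,300),interpolation=2);c=cv2.resize(h['pixels'][190:340,150:350],(400,300),interpolation=2)
o=np.zeros((600,800,3),np.uint8);o[:300,:400]=a;o[:300,400:]=b;o[300:,:400]=c;o[300:,400:]=cv2.resize(h['pixels'],(400,300));cv2.imwrite('pics/c11.png',o[:,:,::-1])
x,y=proj(f,[624,110,145]).astype(int)
r,bx,m=rect(f,(max(x-90,0),max(y-90,0),x+90,y+90),145,lambda a:a.min(2)>165);print("hood top",r)
go(624,110,230)
E
```

```text
hood top ((621.9310913085938, 95.19882202148438), (73.88558959960938, 90.17047119140625), 84.05467224121094)
clock 36.6 tcp [611.  -19.  289.4] rot [ 3.141 -0.     1.469] F [-0.  -0.2  0. ] open 1.0
turn rz 0.000  shift m: x 0.1296 y -0.0002 z 0.0594
```

View pics/c11.png

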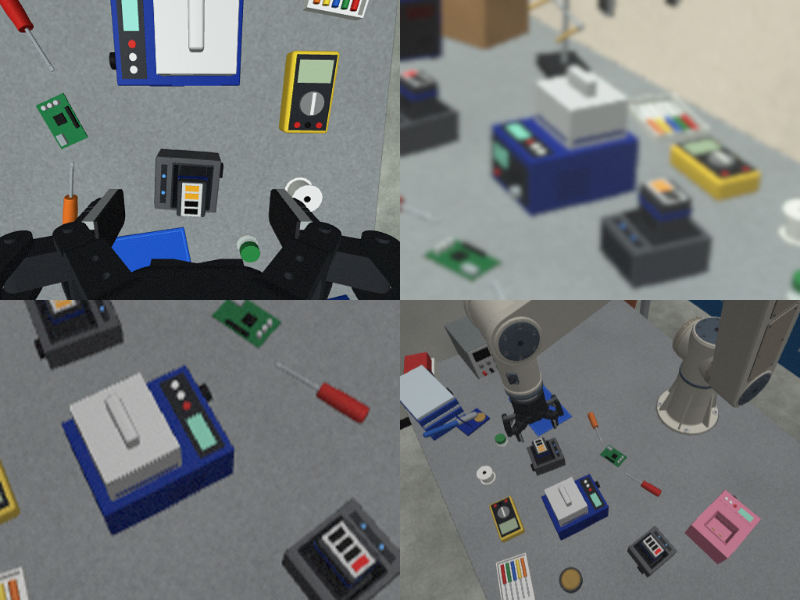

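The hood sits flat on the station: its visible top is 90.2 mm wide at the seated height, and its yaw of 84.05° matches the station's 84.08°. The flat pack is in charger A, the amber pack is untouched, and the arm is clear.

```bash
python3 -c "
from rig import *
print(sign_off())"
```

```text
the job is handed in; nothing more can be done
None
```

The job is done and handed in at about 37 s of the 125 s allowed. I parked the flat pack upright on the clear end of the mat and moved the charged pack from charger A into the station. Then I put the flat pack into charger A and set the hood over the station's battery.

**Last checks:**
- **Seating heights:** all three placements touched down where predicted, in TCP height: charged pack 101.2 mm (expected 101.1), flat pack 68.9 mm (68.9), hood 150.5 mm (150.4).
- **Hood:** its direction matches the station's (84.05° against 84.08°). The final side and scene views show it flat and square on the housing.
- **Other items:** the amber pack is still in charger B, and the pink look-alike was not touched. The gripper is open and clear of everything.

**Weaker points:**
- The last hood fit from the wrist camera was cut off by the image edge. Only its width (90.2 mm, 91 expected) and direction count as confirmation, not its centre.
- Wrist-camera positions read about 1 mm low compared with the grasps, and I allowed for that when placing the hood.

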